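# Load a label cassette into the archive's label printer

### The arm

A 6-joint arm with a two-finger parallel gripper is mounted at the origin on the work surface. World frame = base frame: x ahead of the robot, y to its left, z up, the work surface at z = 0. Lengths are in m, angles in rad, forces in N, time in s.
With the tool pointing down it reaches from about 0.35 to 0.8 m from the base axis. Payload 7.3 kg.
Tool frame: the origin (TCP) lies midway between the tips of the shut fingers; the grasp point (between the pads) lies 19 mm behind it; z points along the fingers, y is the direction in which the jaws open and shut (so a half turn about z gives the same grasp; the last joint's range is limited). The gripper opens to 85 mm and grips with 20 to 120 N. Pads are 22 mm wide; open, the fingers measure 114 mm over their backs; the gripper's body (76 mm by 85 mm) begins 54 mm behind the grasp point. The pads swing forward as they close: fully open they stand 13 mm farther back than shut.
Start: joints at [-1.442, 0.342, 1.524, -0, 1.275, -0.146], TCP at [0.142, -0.505, 0.231] pointing down, gripper open.
Joint ranges: [-2.53, 2.53], [-0.77, 2.02], [0.04, 2.7], [-1, 4.14], [0.28, 2.66], [-3.11, 3.11]. Speed limits (rad/s): [2.57, 2.57, 3.14, 3.14, 3.14, 3.14].

### API

Orientations are given as a unit quaternion [w, x, y, z].
In Python, from bench import r gives the robot as it stands.
- The arm moves only by the tool servo_tool, never from a script. Its argument "deltas" is a list of rows, each an object with "grip": the closure, from -1 (fully open) to 1 (shut), so that 0 is half open; "translation": the shift along the tool's x, y, z in m, a list of three; "rotation": the turn, a rotation vector about the tool's x, y, z in rad, a list of three. In form: [{"grip": grip, "translation": [dx, dy, dz], "rotation": [ax, ay, az]}, ...]. A call has exactly 8 rows; each row is the pose to reach, as a shift and turn from the pose commanded when the call began, along the tool's axes at that moment; what a row does not reach only later rows make up. A row lasts 1/10 s, in which the tool goes at most 50 mm and 8.59 degrees, less where a joint would pass 70% of its speed; a pose out of reach is approached as far as the arm can. A call with a gripper value outside its range is refused whole. The fingers move at their own pace and stop on an object; "grip_force" is the grip in N (left out, the last holds). Time passes only in rows, so rows that repeat a pose let the fingers close, or fill a call up. It gives the time, the measured TCP pose, the force and the opening at its end, in the units of the state.
- r.get_state(): the state, without advancing time (a new reading comes with each control period).
- r.grab_frame(name): name is "scene" or "top" or "wrist"; returns the picture (420x560x3 uint8, blue, green, red); there is no depth.
- r.camera_params(name): a dict with "K" (3x3 intrinsics, pixels), "eye" and "rotation" of the camera in the world; the wrist camera has in their place "hand_eye" (4x4, takes a point from camera to tool coordinates, whose origin is the TCP and whose axes are the flange's). Camera axes: x right, y up, looking along -z (the intrinsics and any distortion apply to the point x, -y, -z); pixel columns grow to the right and rows downward; lengths in m; the calibration is good to about 2 mm. A picture is of the moment at which its call begins: read the wrist's pose just before it. camera_params takes no time and is no camera call.
- r.finish_job(): hands the job in, once; it reports no verdict.
The state is a dict: "time": time; "qpos": joint angles; "dq": joint speeds; "joint_torque": joint torques, N m; "tcp_pos": TCP position; "tcp_rot": TCP orientation; "ft_force": force on the tool from outside, world axes, zero at the start; "ft_torque": the same for the moment, N m; "finger_gap": opening from 0.0 (shut) to 1.0 (fully open).
Only numpy, scipy, OpenCV 4.12 (cv2) and the standard library are available. Lean on these libraries where they do the work, as an engineer would, in place of code of your own. Each camera call takes 0.05 s, during which the arm holds its last target. There are 200 camera calls.

### The job

The spine-label printer is out of tape. Press its orange thumb latch so that the cover springs open, load the cassette with the yellow label so that it lies fully home in the empty pocket (cut-out corner over the pocket's key), then swing the cover down and snap it shut. The printer is light plastic, so feel your way without bumps or hard pushes, and leave the other things on the desk where they are.

Things in the scene. Friction and masses are not known exactly. Their poses are not given: they have to be found in the camera images.
- printer: Grey-white desktop label printer, 215 mm deep (x), 170 mm wide (y), deck 70 mm above the desk; it does not move. Origin: centre of its underside, on the desk. x axis level from the control panel at its front (robot's side) to the cover's hinge at its back, y to its left, z up. More than 60 N on any part of it, cover and latch included, damages it
- latch_pad (a point): Centre of the top of the orange thumb latch (pad 22 mm in x, 36 mm in y, in a recess in front of the cover; 46 mm in front of the printer's origin, top 73 mm above the desk). Pushed down it rocks on a spring. Around it nothing is higher than 62 mm for 17 mm in x and 40 mm in y, save the cover, whose front edge is 7 mm behind the pad
- latch (a joint): Angle of the thumb latch, rad: 0 up, 0.27 fully down (pad centre 8 mm lower). It takes about 2 N to start moving and 4 N to go fully down; past about 0.19 it lets the cover go. It springs back up when left
- cover (a joint): Angle of the grey cover, rad: 0 shut (latched it rests at about 0.005), 1.7 open. When the latch lets go a spring swings it up to 1.7, upright and leaning slightly back, and holds it there with about 1 N at its front edge. To shut, swing it down against the spring and press its outer face by the front edge: the catch needs about 9 N there to snap in; short of that it springs up again
- cover_hinge (a point): Middle of the cover's hinge line, which lies along the printer's y axis, 100 mm behind the printer's origin and 72 mm above the desk. Axes as the printer's
- cover_edge (a point): Middle of the darker press mark on the cover's outer face, 119 mm from the hinge, 9 mm from the front edge. Turns with the cover: x from front edge to hinge, z out of the outer face. The cover is a cap 128 mm long from the hinge, 112 mm wide, outer face 12.5 mm from the plane through the hinge (84.5 mm above the desk when shut); a 14 mm wide catch sticks 30 mm out of its inner side near the edge
- bay (a point): Centre of the floor of the cassette pocket under the cover (62 mm above the desk, 70 mm in front of the hinge). Axes as the printer's. The pocket is 80 mm in x, 48 mm in y and 8 mm deep below the flat deck around it (70 mm above the desk), with a key block 12 x 8 mm filling its corner at +x, +y; a cassette home in it stands 9 mm above the deck
- tape_yellow_c (a point): Centre (half-way up, 8.5 mm above its underside) of the cassette to load: dark flat box 76 mm (x) x 44 mm (y) x 17 mm (z) with yellow label and sides, lying flat on the desk. A 14 x 10 mm corner at its +x, +y end is cut out, and a white stripe crosses the +x end. Loaded, its x and y axes are those of the pocket. About 60 g
- tape_yellow_notch (a point): The (missing) outer corner at the cut-out of the yellow cassette: 38 mm along x and 22 mm along y from its centre
- tape_white_c (a point): Centre of a cassette of the same form with a white label; not wanted
- tape_blue_c (a point): Centre of a cassette of the same form with a blue label; not wanted
- ledger: Purple marbled bound volume, 320 x 220 x 34 mm, lying on the desk; origin under its centre
- glue: White glue bottle, 48 mm across, 130 mm tall, orange cap; origin under its centre
- pencil_pot: Dark steel pencil pot, 72 mm across, pencils up to 170 mm; origin under its centre
- dust_brush: Dusting brush lying on the desk
- rubber_stamp: Wooden rubber stamp, 30 x 60 x 70 mm, standing; origin under its centre
Things that resemble listed ones, but are neither listed nor needed, are in the scene too. Leave any green look-alike of the part that bears tape_yellow_c alone.

How it is judged:
On the way, in this order (a step that is already met when the one before it is completed fails the run):
1. the latch is pressed and the cover has sprung open (value of joint cover above 1 rad), for 0.1 s.
2. the yellow cassette lies home in the pocket, let go, the cover still open (value of joint cover above 0.8 rad and horizontal distance between tape_yellow_c and bay below 0.005 m and z of tape_yellow_c in the frame of bay below 0.0105 m and angle between tape_yellow_c's own z axis and vertical below 0.08 rad and x of tape_yellow_notch in the frame of bay above 0.025 m and contact force between the fingers and tape_yellow below 0.3 N), for 0.1 s.
At the end, for the whole second after the job is handed in: The cover is snapped shut (within 0.025 rad) and stays so with the latch back up (under 0.05 rad); the yellow cassette lies under it in the pocket, centred within 5 mm, its underside within 2 mm of the pocket floor, level within 0.08 rad, cut-out over the key (value of joint cover below 0.025 rad and value of joint latch below 0.05 rad and horizontal distance between tape_yellow_c and bay below 0.005 m and z of tape_yellow_c in the frame of bay between 0.006 and 0.0105 m and angle between tape_yellow_c's own z axis and vertical below 0.08 rad and x of tape_yellow_notch in the frame of bay above 0.025 m); the robot touches nothing.
It fails at once if the printer, its cover or its latch is loaded with more than 60 N (contact force between any of the arm, the fingers, tape_yellow and printer above 60 N).
It fails at once if another cassette is shifted by more than 20 mm (distance of any of tape_white_c, tape_blue_c from where it was at the start of the episode above 0.02 m).
It fails at once if something else on the desk is shifted by more than 30 mm (distance of any of ledger, glue, pencil_pot, dust_brush, rubber_stamp from where it was at the start of the episode above 0.03 m).
It also fails if it takes over 69 s, if anything falls off the work surface, if the arm or the gripper's body presses on something with over 40 N, if the wrist force passes 120 N, or if a joint passes its speed limit or range.

## Working session

There is one attempt and no reset: what is moved stays moved. The work goes in short steps, Python scripts to look and compute and a tool call to move; the robot and the scene stay as the last step left them, time stands still between calls to the robot, and variables do not carry over. Pictures are saved under pics/ and viewed, about 8 in all and at most 12, crops included, and the job is handed in when it is done.

Besides the shell and the picture viewer there is one more tool, called after "Emit:" as a command line: name --argument value ..., lists and objects as JSON in quotes. servo_tool: Moves the arm, as the interface text tells. Its arguments: {"type":"object","properties":{"deltas":{"type":"array","items":{"type":"object","properties":{"grip":{"type":"number"},"translation":{"type":"array","items":{"type":"number"}},"rotation":{"type":"array","items":{"type":"number"}}}}},"grip_force":{"type":"number"}},"required":["deltas"]}

```bash
mkdir -p pics; ls
python3 - <<'E'
from bench import r
import cv2,json
for n in("scene","top"):
    f=r.grab_frame(n); cv2.imwrite(f"pics/{n}0.png",f); print(n,r.camera_params(n))
print(r.camera_params("wrist")); print(r.get_state())
E
```

```text
pics
scene {'K': array([[380.08447513,   0.        , 282.30167648],
       [  0.        , 380.08447513, 199.95223707],
       [  0.        ,   0.        ,   1.        ]]), 'eye': array([1.29440758, 0.37446953, 0.7002643 ]), 'rotation': array([0.45234865, 0.23005622, 0.39184009, 0.76740874])}
top {'K': array([[406.19875101,   0.        , 284.98872507],
       [  0.        , 406.19875101, 210.11914134],
       [  0.        ,   0.        ,   1.        ]]), 'eye': array([ 0.34171828, -0.0285327 ,  1.07393988]), 'rotation': array([ 0.70805644,  0.07310976, -0.07584121, -0.69825436])}
{'K': array([[376.19711573,   0.        , 280.54585837],
       [  0.        , 376.19711573, 209.07287966],
       [  0.        ,   0.        ,   1.        ]]), 'hand_eye': array([[ 1.30490553e-03,  9.65994489e-01,  2.58559362e-01,
         6.58034587e-02],
       [ 9.99999110e-01, -1.18911451e-03, -6.04218358e-04,
        -2.82047339e-04],
       [-2.76214916e-04,  2.58559920e-01, -9.65995182e-01,
        -1.42457676e-01],
       [ 0.00000000e+00,  0.00000000e+00,  0.00000000e+00,
         1.00000000e+00]])}
{'time': 0.1, 'qpos': array([-1.44196705e+00,  3.42666692e-01,  1.52488174e+00, -1.32230098e-05,
        1.27543271e+00, -1.45989109e-01]), 'dq': array([ 4.13036520e-04, -1.77049861e-03, -2.39893407e-03, -4.34698971e-04,
       -1.53868513e-03,  4.58682638e-05]), 'joint_torque': array([ 2.13837629e-03, -4.34448266e+01, -2.46490645e+01, -1.12924645e-04,
        4.70079220e-03, -1.41951466e-05]), 'tcp_pos': array([ 0.14244808, -0.50494241,  0.23070226]), 'tcp_rot': array([-6.94273661e-04,  9.90573699e-01,  1.36979069e-01, -3.67142749e-07]), 'ft_force': array([-0.49684387,  0.00969093,  0.08494221]), 'ft_torque': array([0.01099156, 0.03703596, 0.04852333]), 'finger_gap': 1.0017284853145245}
```

View pics/top0.png

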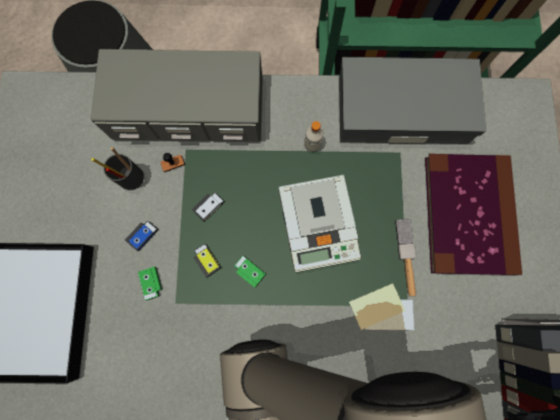

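View pics/scene0.png

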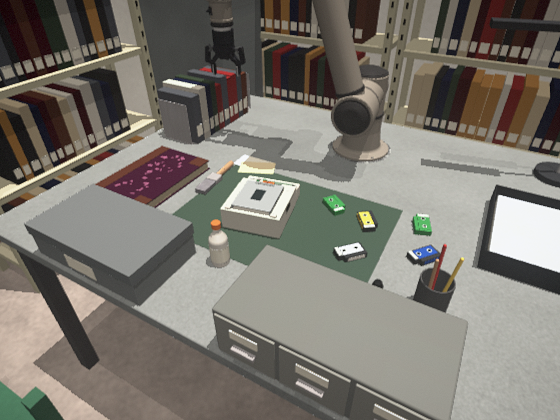

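Top view: yellow cassette at about (207,261), printer around (320,222), its latch at (323,240) and front at the bottom. Now I'll get coarse positions.

```bash
cat > h.py <<'E'
import numpy as np,cv2
from scipy.spatial.transform import Rotation as R
def rot(q): q=np.asarray(q);return R.from_quat([q[1],q[2],q[3],q[0]]).as_matrix()
def cam(r,n,s=None):
    p=r.camera_params(n);K=p["K"]
    if n=="wrist":
        T=np.eye(4);T[:3,:3]=rot(s["tcp_rot"]);T[:3,3]=s["tcp_pos"];T=T@p["hand_eye"];return K,T[:3,3],T[:3,:3]
    return K,np.array(p["eye"]),rot(p["rotation"])
def cast(c,uv,z):
    K,e,M=c;uv=np.atleast_2d(np.float64(uv))
    d=np.c_[(uv[:,0]-K[0,2])/K[0,0],-(uv[:,1]-K[1,2])/K[1,1],-np.ones(len(uv))]@M.T
    return e+d*((z-e[2])/d[:,2])[:,None]
def proj(c,P):
    K,e,M=c;q=(np.atleast_2d(P)-e)@M;return np.c_[K[0,0]*q[:,0]/-q[:,2]+K[0,2],-K[1,1]*q[:,1]/-q[:,2]+K[1,2]]
def blobs(f,lo,hi,amin=40):
    m=cv2.inRange(cv2.cvtColor(f,cv2.COLOR_BGR2HSV),lo,hi)
    cs,_=cv2.findContours(m,cv2.RETR_EXTERNAL,cv2.CHAIN_APPROX_NONE)
    return m,sorted([c for c in cs if cv2.contourArea(c)>amin],key=cv2.contourArea,reverse=True)
E
python3 - <<'E'
from h import *;from bench import r
f=cv2.imread("pics/top0.png");c=cam(r,"top")
for nm,lo,hi,z in(("yellow",(22,120,100),(35,255,255),.017),("orange",(5,150,120),(18,255,255),.073)):
    m,cs=blobs(f,lo,hi,15)
    for k in cs:
        q=cv2.minAreaRect(k);b=cv2.boxPoints(q);print(nm,q,cast(c,[q[0]],z)[0].round(4));print(cast(c,b,z)[:,:2].round(4).tolist())
crop=cv2.hconcat([cv2.resize(f[225:295,170:260],None,fx=4,fy=4),cv2.resize(f[170:280,270:370],None,fx=4,fy=4)[:280]])
a=cv2.resize(f[225:295,170:270],(500,350),interpolation=cv2.INTER_CUBIC);b=cv2.resize(f[170:280,265:375],(350,350),interpolation=cv2.INTER_CUBIC)
cv2.imwrite("pics/crop.png",cv2.resize(cv2.hconcat([a,b]),(800,330)))
s=r.get_state();print(R.from_matrix(rot(s["tcp_rot"])).as_matrix().round(3))
E
```

```text
yellow ((207.19227600097656, 260.5384521484375), (21.63330841064453, 12.480754852294922), 56.3099365234375) [0.4317 0.1685 0.017 ]
[[0.4456, 0.1983], [0.464, 0.1724], [0.4179, 0.1389], [0.3998, 0.1648]]
orange ((323.5946044921875, 239.56756591796875), (8.548747062683105, 14.79590892791748), 80.53767395019531) [ 0.4828 -0.1278  0.073 ]
[[0.49, -0.108], [0.4967, -0.1443], [0.4756, -0.1476], [0.469, -0.1114]]
orange ((168.20001220703125, 164.10000610351562), (9.17060375213623, 12.332881927490234), 71.56504821777344) [0.6732 0.2718 0.073 ]
[[0.6794, 0.2911], [0.6904, 0.2617], [0.667, 0.2525], [0.656, 0.2818]]
orange ((315.5, 125.5), (7.0, 7.0), 90.0) [ 0.7857 -0.1084  0.073 ]
[[0.7955, -0.0992], [0.7957, -0.1177], [0.776, -0.1176], [0.7757, -0.0992]]
orange ((179.17648315429688, 160.2058868408203), (9.216353416442871, 6.5484619140625), 75.96376037597656) [0.6841 0.2442 0.073 ]
[[0.6939, 0.256], [0.6985, 0.2399], [0.6743, 0.2325], [0.6698, 0.2486]]
[[ 0.962  0.271 -0.   ]
 [ 0.271 -0.962  0.001]
 [ 0.    -0.001 -1.   ]]
```

View pics/crop.png

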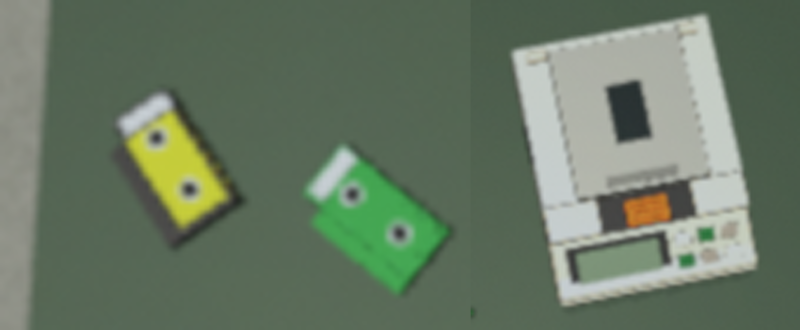

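The yellow cassette's white-stripe end points up-left in the image, which is world +x and +y. The printer yaw is about 10°. Next I'll move the wrist camera over the printer, turning half round so that the camera stays on the robot side, clear of the cover.

Emit:
servo_tool --deltas '[{"grip": 1,"translation": [0.04,-0.025,0],"rotation": [0,0,-0.14]},{"grip": 1,"translation": [0.08,-0.05,0],"rotation": [0,0,-0.28]},{"grip": 1,"translation": [0.12,-0.075,0],"rotation": [0,0,-0.42]},{"grip": 1,"translation": [0.16,-0.1,0],"rotation": [0,0,-0.56]},{"grip": 1,"translation": [0.2,-0.125,0],"rotation": [0,0,-0.7]},{"grip": 1,"translation": [0.24,-0.15,0],"rotation": [0,0,-0.84]},{"grip": 1,"translation": [0.28,-0.175,0],"rotation": [0,0,-0.98]},{"grip": 1,"translation": [0.32,-0.2,0],"rotation": [0,0,-1.12]}]' --grip_force 30

```text
time: 0.9
tcp_pos: [0.3971, -0.2242, 0.2312]
tcp_rot: [-0.0, 0.765, 0.644, -0.0]
ft_force: [0.6, -0.9, 0.3]
finger_gap: 0.0
```

Emit:
servo_tool --deltas '[{"grip": 1,"translation": [0.02,0.013,0],"rotation": [0,0,-0.14]},{"grip": 1,"translation": [0.04,0.026,0],"rotation": [0,0,-0.28]},{"grip": 1,"translation": [0.06,0.04,0],"rotation": [0,0,-0.42]},{"grip": 1,"translation": [0.08,0.053,0],"rotation": [0,0,-0.56]},{"grip": 1,"translation": [0.1,0.066,0],"rotation": [0,0,-0.7]},{"grip": 1,"translation": [0.113,0.075,0],"rotation": [0,0,-0.84]},{"grip": 1,"translation": [0.113,0.075,0],"rotation": [0,0,-0.98]},{"grip": 1,"translation": [0.113,0.075,0],"rotation": [0,0,-1.12]}]'

```text
time: 1.7
tcp_pos: [0.4899, -0.1272, 0.2307]
tcp_rot: [-0.001, 0.305, 0.952, 0.0]
ft_force: [0.2, -0.4, -0.0]
finger_gap: 0.001
```

Emit:
servo_tool --deltas '[{"grip": 1,"translation": [0,0,0],"rotation": [0,0,-0.14]},{"grip": 1,"translation": [0,0,0],"rotation": [0,0,-0.28]},{"grip": 1,"translation": [0,0,0],"rotation": [0,0,-0.42]},{"grip": 1,"translation": [0,0,0],"rotation": [0,0,-0.56]},{"grip": 1,"translation": [0,0,0],"rotation": [0,0,-0.7]},{"grip": 1,"translation": [0,0,0],"rotation": [0,0,-0.8]},{"grip": 1,"translation": [0,0,0],"rotation": [0,0,-0.8]},{"grip": 1,"translation": [0,0,0],"rotation": [0,0,-0.8]}]'

```text
time: 2.5
tcp_pos: [0.4897, -0.1278, 0.231]
tcp_rot: [-0.0, -0.085, 0.996, 0.0]
ft_force: [0.3, 0.0, -0.4]
finger_gap: -0.001
```

Run:
```python
from h import *;from bench import r
s=r.get_state();f=r.grab_frame("wrist");cv2.imwrite("pics/w1.png",f);np.save("w1.npy",np.r_[s["tcp_pos"],s["tcp_rot"]])
c=cam(r,"wrist",s);print(s["tcp_pos"].round(4),s["tcp_rot"].round(4),s["qpos"].round(2))
m,cs=blobs(f,(5,150,120),(18,255,255),200)
for k in cs[:3]:
    q=cv2.minAreaRect(k);W=cast(c,cv2.boxPoints(q),.073);print(q,W.mean(0).round(4),W[:,:2].round(4).tolist())
```

```text
[ 0.4897 -0.1278  0.231 ] [-2.000e-04 -8.510e-02  9.964e-01  1.000e-04] [-0.41  0.31  1.57 -0.    1.26 -2.15]
((282.5, 179.5), (27.0, 43.0), 90.0) [ 0.4804 -0.1274  0.073 ] [[0.4725, -0.1463], [0.4666, -0.1123], [0.4884, -0.1082], [0.4944, -0.1428]]
```

View pics/w1.png

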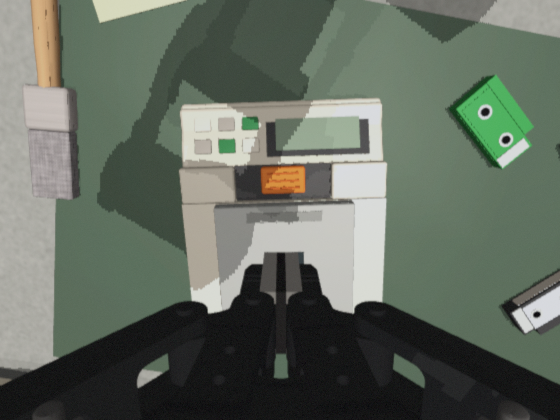

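The wrist view shows the printer almost aligned with the image, with the latch at (283,180) and the cover's front edge at row ~203. I'll refine the yaw by line fits.

Run:
```python
from h import *;from bench import r
f=cv2.imread("pics/w1.png");p=np.load("w1.npy");c=cam(r,"wrist",dict(tcp_pos=p[:3],tcp_rot=p[3:]))
h=cv2.cvtColor(f,cv2.COLOR_BGR2HSV);g=cv2.GaussianBlur(cv2.cvtColor(f,cv2.COLOR_BGR2GRAY),(0,0),1).astype(float)
def fit(pts,z,name):
    W=cast(c,pts,z)[:,:2];
    vx,vy,x0,y0=cv2.fitLine(W.astype(np.float32),cv2.DIST_HUBER,0,.001,.001).ravel()
    a=np.degrees(np.arctan2(vy,vx));print(name,"dir deg mod 90",round((a+45)%90-45,2),"pt",W.mean(0).round(4),"res",np.std((W-[x0,y0])@[-vy,vx]).round(5))
gx=np.abs(np.gradient(g,axis=1));gy=np.abs(np.gradient(g,axis=0))
rows=np.arange(205,290)
for n,a,b,z in(("deckR",374,394,.07),("deckL",176,200,.07),("covR",345,362,.0845),("covL",208,224,.0845)):
    fit(np.c_[a+gx[rows,a:b].argmax(1),rows],z,n)
cols=np.arange(225,345)
for n,a,b,q,z in(("covF",196,208,cols,.0845),("front",95,112,np.arange(190,375),.07),("step",158,170,np.arange(190,230),.07)):
    fit(np.c_[q,a+gy[a:b][:,q].argmax(0)],z,n)
m,cs=blobs(f,(22,120,100),(35,255,255),100);print([cv2.minAreaRect(k) for k in cs])
# top view for printer: latch & cover dark label
t=cv2.imread("pics/top0.png");ct=cam(r,"top");print("top latch",cast(ct,[[323.59,239.57]],.073))
```

```text
deckR dir deg mod 90 11.85 pt [ 0.5243 -0.0312] res 0.00027
deckL dir deg mod 90 11.85 pt [ 0.5534 -0.1991] res 0.00025
covR dir deg mod 90 11.51 pt [ 0.5237 -0.0605] res 0.00031
covL dir deg mod 90 11.64 pt [ 0.543  -0.1718] res 0.0004
covF dir deg mod 90 9.81 pt [ 0.4964 -0.1231] res 0.00239
front dir deg mod 90 11.74 pt [ 0.4202 -0.1384] res 0.00083
step dir deg mod 90 1.2 pt [ 0.476 -0.188] res 0.00079
[]
top latch [[ 0.48279093 -0.12780179  0.073     ]]
```

Printer yaw is 11.75°, with origin about (0.525, -0.118). Next I go above the latch with a slight tilt so that the gripper body clears the opening cover.

Emit:
servo_tool --deltas '[{"grip": 1,"translation": [0.0104,0.0024,0.03],"rotation": [0,-0.06,-0.035]},{"grip": 1,"translation": [0.0104,0.0024,0.06],"rotation": [0,-0.12,-0.035]},{"grip": 1,"translation": [0.0104,0.0024,0.09],"rotation": [0,-0.12,-0.035]},{"grip": 1,"translation": [0.0104,0.0024,0.115],"rotation": [0,-0.12,-0.035]},{"grip": 1,"translation": [0.0104,0.0024,0.131],"rotation": [0,-0.12,-0.035]},{"grip": 1,"translation": [0.0104,0.0024,0.14],"rotation": [0,-0.12,-0.035]},{"grip": 1,"translation": [0.0104,0.0024,0.144],"rotation": [0,-0.12,-0.035]},{"grip": 1,"translation": [0.0104,0.0024,0.146],"rotation": [0,-0.12,-0.035]}]'

```text
time: 3.35
tcp_pos: [0.4795, -0.1274, 0.0855]
tcp_rot: [0.06, -0.103, 0.993, 0.005]
ft_force: [-0.6, -0.3, 1.2]
finger_gap: -0.0
```

Emit:
servo_tool --deltas '[{"grip": 1,"translation": [0.0007,0,0.006],"rotation": [0,0,0]},{"grip": 1,"translation": [0.0012,0,0.01],"rotation": [0,0,0]},{"grip": 1,"translation": [0.0014,0,0.012],"rotation": [0,0,0]},{"grip": 1,"translation": [0.0016,0,0.013],"rotation": [0,0,0]},{"grip": 1,"translation": [0.0017,0,0.014],"rotation": [0,0,0]},{"grip": 1,"translation": [0.0018,0,0.015],"rotation": [0,0,0]},{"grip": 1,"translation": [0.0019,0,0.016],"rotation": [0,0,0]},{"grip": 1,"translation": [0.002,0,0.017],"rotation": [0,0,0]}]'

```text
time: 4.15
tcp_pos: [0.479, -0.1274, 0.0682]
tcp_rot: [0.06, -0.104, 0.993, 0.005]
ft_force: [-3.3, -1.1, 4.0]
finger_gap: -0.002
```

Emit:
servo_tool --deltas '[{"grip": 1,"translation": [0.0001,0,0.001],"rotation": [0,0,0]},{"grip": 1,"translation": [0.0002,0,0.0015],"rotation": [0,0,0]},{"grip": 1,"translation": [0.0002,0,0.002],"rotation": [0,0,0]},{"grip": 1,"translation": [0.0003,0,0.0025],"rotation": [0,0,0]},{"grip": 1,"translation": [0.0003,0,0.003],"rotation": [0,0,0]},{"grip": 1,"translation": [0.0003,0,0.003],"rotation": [0,0,0]},{"grip": 1,"translation": [0.0003,0,0.003],"rotation": [0,0,0]},{"grip": 1,"translation": [0.0003,0,0.003],"rotation": [0,0,0]}]'

```text
time: 4.95
tcp_pos: [0.4789, -0.1274, 0.0654]
tcp_rot: [0.06, -0.104, 0.993, 0.005]
ft_force: [-6.5, -2.2, 8.7]
finger_gap: 0.002
```

Run:
```python
from bench import r
import cv2
f=r.grab_frame("scene");cv2.imwrite("pics/s2.png",cv2.resize(f[110:280,150:350],None,fx=2.5,fy=2.5))
s=r.get_state();print(s["ft_force"],s["tcp_pos"])
```

```text
[-6.55839979 -2.02839465  8.56248067] [ 0.47892546 -0.12737677  0.06542945]
```

View pics/s2.png

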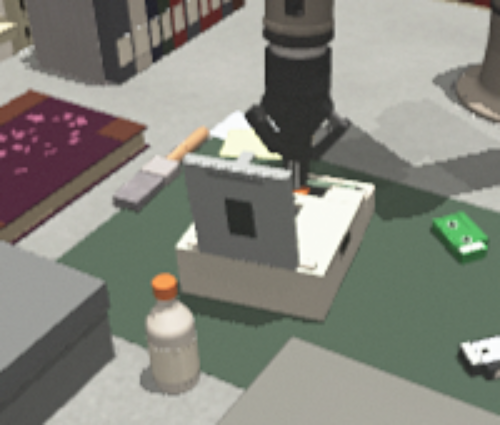

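The cover stands open. I'll lift off and go to look at the yellow cassette.

Emit:
servo_tool --deltas '[{"grip": 1,"translation": [-0.004,0,-0.03],"rotation": [0,0,0]},{"grip": 1,"translation": [-0.008,0,-0.065],"rotation": [0,0.04,0]},{"grip": 0.5,"translation": [-0.012,0.02,-0.1],"rotation": [0,0.08,0]},{"grip": 0,"translation": [-0.016,0.06,-0.13],"rotation": [0,0.12,0]},{"grip": -0.5,"translation": [-0.016,0.11,-0.135],"rotation": [0,0.12,0]},{"grip": -1,"translation": [-0.016,0.16,-0.135],"rotation": [0,0.12,0]},{"grip": -1,"translation": [-0.016,0.21,-0.135],"rotation": [0,0.12,0]},{"grip": -1,"translation": [-0.016,0.25,-0.135],"rotation": [0,0.12,0]}]'

```text
time: 5.8
tcp_pos: [0.4268, 0.1202, 0.2007]
tcp_rot: [0.001, -0.104, 0.995, -0.001]
ft_force: [-0.6, 0.4, 0.9]
finger_gap: 0.991
```

Emit:
servo_tool --deltas '[{"grip": -1,"translation": [-0.004,0.016,0],"rotation": [0,0,-0.14]},{"grip": -1,"translation": [-0.008,0.032,0],"rotation": [0,0,-0.28]},{"grip": -1,"translation": [-0.013,0.048,0],"rotation": [0,0,-0.42]},{"grip": -1,"translation": [-0.013,0.048,0],"rotation": [0,0,-0.42]},{"grip": -1,"translation": [-0.013,0.048,0],"rotation": [0,0,-0.42]},{"grip": -1,"translation": [-0.013,0.048,0],"rotation": [0,0,-0.42]},{"grip": -1,"translation": [-0.013,0.048,0],"rotation": [0,0,-0.42]},{"grip": -1,"translation": [-0.013,0.048,0],"rotation": [0,0,-0.42]}]'

```text
time: 6.6
tcp_pos: [0.4302, 0.1666, 0.2005]
tcp_rot: [-0.0, -0.308, 0.951, -0.001]
ft_force: [-0.1, -0.4, -0.1]
finger_gap: 1.001
```

Run:
```python
from h import *;from bench import r
s=r.get_state();f=r.grab_frame("wrist");cv2.imwrite("pics/w2.png",f);np.save("w2.npy",np.r_[s["tcp_pos"],s["tcp_rot"]])
c=cam(r,"wrist",s);print(s["tcp_pos"].round(4),s["tcp_rot"].round(4),s["qpos"].round(2))
m,cs=blobs(f,(22,110,90),(35,255,255),200)
for k in cs[:3]:
    q=cv2.minAreaRect(k);W=cast(c,cv2.boxPoints(q),.017);print(q,W.mean(0).round(4),W[:,:2].round(4).tolist())
```

```text
[0.4302 0.1666 0.2005] [-1.000e-04 -3.081e-01  9.514e-01 -1.100e-03] [ 0.2   0.26  1.74 -0.    1.15 -1.99]
((284.4999694824219, 186.49996948242188), (34.99999237060547, 64.99998474121094), 0.0) [0.4304 0.1707 0.017 ] [[0.4633, 0.1752], [0.4156, 0.1412], [0.3979, 0.1657], [0.4447, 0.2007]]
```

View pics/w2.png

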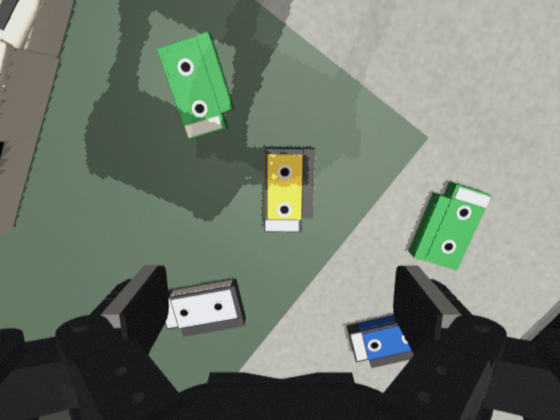

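Wrist view: the yellow cassette is axis-aligned in the image. Its body spans about columns 264–314 and rows 147–232, with the stripe at the bottom and the cut-out at the bottom right. Now I'll measure its edges.

Run:
```python
from h import *;from bench import r
f=cv2.imread("pics/w2.png");p=np.load("w2.npy");c=cam(r,"wrist",dict(tcp_pos=p[:3],tcp_rot=p[3:]))
g=cv2.GaussianBlur(f,(0,0),0.8).astype(float)
gx=np.abs(np.gradient(g,axis=1)).sum(2);gy=np.abs(np.gradient(g,axis=0)).sum(2)
def fit(pts,n,z=.017):
    W=cast(c,pts,z)[:,:2];vx,vy,x0,y0=cv2.fitLine(W.astype(np.float32),cv2.DIST_HUBER,0,.0005,.001).ravel()
    a=(np.degrees(np.arctan2(vy,vx))+45)%90-45;print(n,np.median(pts,0),round(a,2),W.mean(0).round(4),"res",np.std((W-[x0,y0])@[-vy,vx]).round(5));return W.mean(0)
R_=np.arange(160,210)
L=fit(np.c_[258+gx[R_,258:270].argmax(1),R_],"left");Rt=fit(np.c_[308+gx[R_,308:322].argmax(1),R_],"right")
C=np.arange(270,298);B=fit(np.c_[C,225+gy[225:238][:,C].argmax(0)],"bottom");C=np.arange(270,308);T=fit(np.c_[C,141+gy[141:156][:,C].argmax(0)],"top")
for a in(35.5,36,36.5):
    t=np.radians(a);x=np.array([np.cos(t),np.sin(t)]);y=np.array([-x[1],x[0]])
    ext=(B-T)@x,(Rt-L)@y
    print(a,np.round(ext,4),((B+T)@x/2*x+(L+Rt)@y/2*y).round(4))
cv2.imwrite("pics/c2.png",cv2.resize(f[135:245,245:335],None,fx=5,fy=5,interpolation=cv2.INTER_NEAREST))
```

```text
left [267.  184.5] 35.43 [0.4376 0.1568] res 0.0
right [312.  184.5] 43.74 [0.4149 0.188 ] res 0.00123
bottom [283.5 231. ] 36.01 [0.4636 0.1938] res 0.00039
top [288.5 146. ] -40.09 [0.4014 0.1538] res 0.00281
35.5 [0.0738 0.0385] [0.431  0.1759]
36 [0.0738 0.0385] [0.431  0.1759]
36.5 [0.0738 0.0385] [0.4309 0.1759]
```

View pics/c2.png

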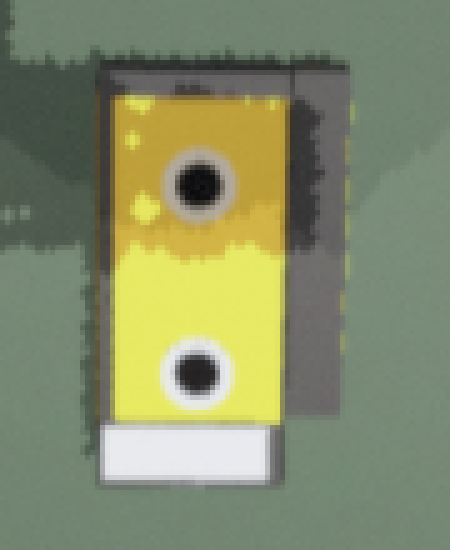

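The crop shows the full outline, in crop pixels: left 97, right 350→342, top 68, bottom 485, with the notch at bottom right. I'll cast those corners.

Run:
```python
from h import *;from bench import r
p=np.load("w2.npy");c=cam(r,"wrist",dict(tcp_pos=p[:3],tcp_rot=p[3:]))
q=np.array([[97,70],[350,70],[98,485],[342,412],[284,485],[284,412]])/5.+[244.5,134.5]
W=cast(c,q,.017)[:,:2];print(W.round(4))
ang=lambda v:np.degrees(np.arctan2(v[1],v[0])).round(2)
print(ang(W[2]-W[0]),ang(W[3]-W[1]),ang(W[1]-W[0])-90,np.linalg.norm(W[2]-W[0]),np.linalg.norm(W[1]-W[0]),np.linalg.norm(W[3]-W[1]))
t=np.radians(np.mean([ang(W[2]-W[0]),ang(W[3]-W[1])]));x=np.array([np.cos(t),np.sin(t)]);y=np.array([-x[1],x[0]])
cx=(W[[0,1]]@x).mean()/2+(W[[2,4]]@x).mean()/2; cy=(W[[0,2]]@y).mean()/2+(W[[1,3]]@y).mean()/2
C=cx*x+cy*y;print("C",C.round(4),"yaw",t)
ty=p[3:];M=rot(ty);print("tool x yaw",np.arctan2(-M[1,0],-M[0,0]),"delta tool",(M.T@np.r_[C-p[:2],0]).round(4))
```

```text
[[0.4133 0.1363]
 [0.3878 0.1716]
 [0.4745 0.1799]
 [0.4374 0.2075]
 [0.4546 0.2073]
 [0.4435 0.199 ]]
35.44 35.95 35.97 0.07511424069863722 0.04351229487290556 0.06123037722436636
C [0.4311 0.1759] yaw 0.6229952764993759
tool x yaw 0.6263083255409625 delta tool [-0.0061  0.007  -0.    ]
```

The cassette is at (0.431, 0.176), yaw 0.623. I'll descend to grasp it.

Emit:
servo_tool --deltas '[{"grip": -1,"translation": [-0.006,0.007,0.03],"rotation": [0,0,0.003]},{"grip": -1,"translation": [-0.006,0.007,0.07],"rotation": [0,0,0.003]},{"grip": -1,"translation": [-0.006,0.007,0.11],"rotation": [0,0,0.003]},{"grip": -1,"translation": [-0.006,0.007,0.15],"rotation": [0,0,0.003]},{"grip": -1,"translation": [-0.006,0.007,0.175],"rotation": [0,0,0.003]},{"grip": -1,"translation": [-0.006,0.007,0.187],"rotation": [0,0,0.003]},{"grip": -1,"translation": [-0.006,0.007,0.193],"rotation": [0,0,0.003]},{"grip": -1,"translation": [-0.006,0.007,0.193],"rotation": [0,0,0.003]}]' --grip_force 30

```text
time: 7.45
tcp_pos: [0.4308, 0.1757, 0.007]
tcp_rot: [-0.001, -0.307, 0.952, -0.001]
ft_force: [-0.4, 0.4, -0.0]
finger_gap: 0.999
```

Emit:
servo_tool --deltas '[{"grip": -0.6,"translation": [0,0,0],"rotation": [0,0,0]},{"grip": -0.3,"translation": [0,0,0],"rotation": [0,0,0]},{"grip": -0.1,"translation": [0,0,0],"rotation": [0,0,0]},{"grip": 0.1,"translation": [0,0,0],"rotation": [0,0,0]},{"grip": 0.3,"translation": [0,0,0],"rotation": [0,0,0]},{"grip": 1,"translation": [0,0,0],"rotation": [0,0,0]},{"grip": 1,"translation": [0,0,0],"rotation": [0,0,0]},{"grip": 1,"translation": [0,0,0],"rotation": [0,0,0]}]'

```text
time: 8.25
tcp_pos: [0.4314, 0.1761, 0.0083]
tcp_rot: [0.001, -0.307, 0.952, -0.001]
ft_force: [-1.0, -1.4, 5.3]
finger_gap: 0.505
```

Emit:
servo_tool --deltas '[{"grip": 1,"translation": [0,0,-0.015],"rotation": [0,0,0]},{"grip": 1,"translation": [0,0,-0.05],"rotation": [0,0,0]},{"grip": 1,"translation": [0.005,-0.02,-0.09],"rotation": [0,0,0.1]},{"grip": 1,"translation": [0.012,-0.05,-0.13],"rotation": [0,0,0.2]},{"grip": 1,"translation": [0.02,-0.09,-0.155],"rotation": [0,0,0.3]},{"grip": 1,"translation": [0.027,-0.135,-0.163],"rotation": [0,0,0.419]},{"grip": 1,"translation": [0.034,-0.17,-0.163],"rotation": [0,0,0.419]},{"grip": 1,"translation": [0.034,-0.179,-0.163],"rotation": [0,0,0.419]}]'

```text
time: 9.05
tcp_pos: [0.5094, 0.0081, 0.1716]
tcp_rot: [0.001, -0.101, 0.995, -0.002]
ft_force: [0.0, 1.4, -0.8]
finger_gap: 0.501
```

Emit:
servo_tool --deltas '[{"grip": 1,"translation": [0,0,0],"rotation": [0,0,0]},{"grip": 1,"translation": [0,0,0],"rotation": [0,0,0]},{"grip": 1,"translation": [0,0,0],"rotation": [0,0,0]},{"grip": 1,"translation": [0,0,0],"rotation": [0,0,0]},{"grip": 1,"translation": [0,0,0],"rotation": [0,0,0]},{"grip": 1,"translation": [0,0,0],"rotation": [0,0,0]},{"grip": 1,"translation": [0,0,0],"rotation": [0,0,0]},{"grip": 1,"translation": [0,0,0],"rotation": [0,0,0]}]'

```text
time: 9.85
tcp_pos: [0.508, 0.0113, 0.1708]
tcp_rot: [0.0, -0.103, 0.995, -0.001]
ft_force: [-1.1, 0.5, -1.3]
finger_gap: 0.497
```

Run:
```python
from h import *;from bench import r
s=r.get_state();f=r.grab_frame("wrist");cv2.imwrite("pics/w3.png",f);np.save("w3.npy",np.r_[s["tcp_pos"],s["tcp_rot"]])
c=cam(r,"wrist",s);M=rot(s["tcp_rot"]);print(s["tcp_pos"].round(4),np.arctan2(-M[1,0],-M[0,0]),M[:,2].round(4),s["qpos"].round(2),s["ft_force"],s["finger_gap"])
x=np.array([.979,.2036]);y=np.array([-.2036,.979])
P=[np.r_[x*(.52+a)+y*(-.2224+b),.07] for a,b in((-.04,-.024),(.04,-.024),(.04,.024),(-.04,.024))]
print(proj(c,P).round(1))
```

```text
[0.508  0.0113 0.1708] 0.20625319668403577 [ 5.0e-04 -2.1e-03 -1.0e+00] [-0.13  0.37  1.66 -0.    1.11 -1.9 ] [-1.06927934  0.50051132 -1.34631852] 0.49655635156091044
[[ 45.8 178.8]
 [ 63.8 289.7]
 [131.2 289.9]
 [118.9 179. ]]
```

View pics/w3.png

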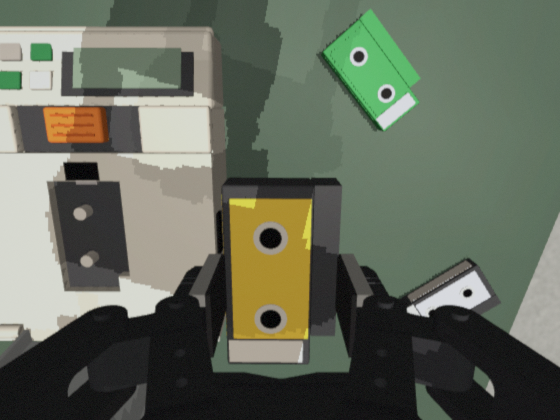

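The pocket is visible at columns ~50–130, rows ~180–290, close to my projection, and the cassette is held straight. I'll check both with a marked crop.

Run:
```python
from h import *;from bench import r
p=np.load("w3.npy");c=cam(r,"wrist",dict(tcp_pos=p[:3],tcp_rot=p[3:]));f=cv2.imread("pics/w3.png")
x=np.array([.979,.2036]);y=np.array([-.2036,.979]);M=rot(p[3:])
A=proj(c,[np.r_[x*(.52+a)+y*(-.2224+b),.07] for a,b in((-.04,-.024),(.04,-.024),(.04,.024),(-.04,.024))])
B=proj(c,[p[:3]+M@[-a,b,-.0087] for a,b in((-.038,-.022),(.038,-.022),(.024,.022),(-.038,.022),(.024,.012),(.038,.012))]);print(B.round(1))
def crop(x0,y0,w,h,k,P):
    g=cv2.resize(f[y0:y0+h,x0:x0+w],None,fx=k,fy=k,interpolation=cv2.INTER_NEAREST)
    for u in (P-[x0,y0]+.5)*k: cv2.drawMarker(g,tuple(int(v) for v in u),(0,0,255),0,14,1)
    return cv2.copyMakeBorder(g,0,600-g.shape[0],0,0,0)
cv2.imwrite("pics/c3.png",cv2.hconcat([crop(35,160,110,145,4,A),crop(210,165,140,205,2.5,B)]))
```

```text
[[218.9 185.3]
 [226.5 365.4]
 [333.9 335.9]
 [340.4 185.5]
 [309.2 335.8]
 [308.5 365.5]]
```

View pics/c3.png

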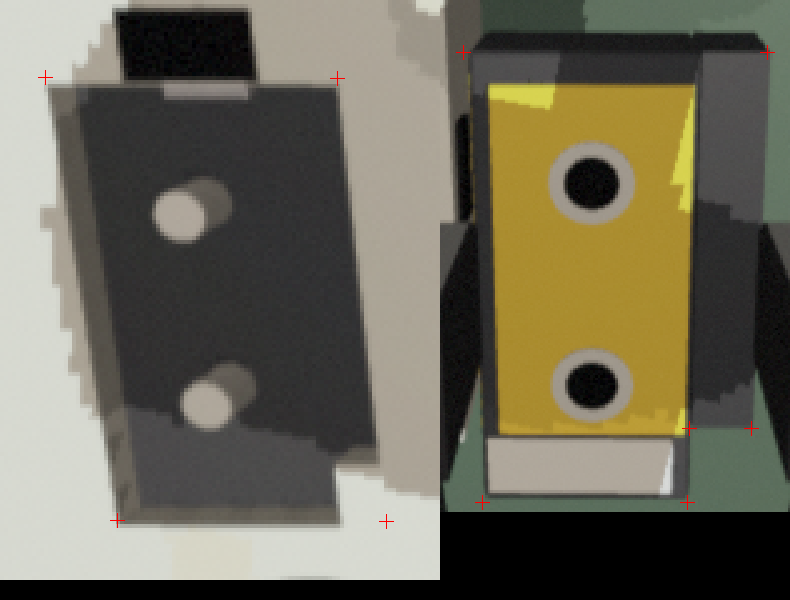

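Pocket sits about 1 mm further toward +x than predicted, and the cassette in hand is offset by (-0.5, +0.6) mm. I'll carry it over the pocket.

Emit:
servo_tool --deltas '[{"grip": 1,"translation": [-0.003,-0.02,0],"rotation": [0,0,0.001]},{"grip": 1,"translation": [-0.009,-0.055,0.01],"rotation": [0,0,0.001]},{"grip": 1,"translation": [-0.016,-0.095,0.03],"rotation": [0,0,0.001]},{"grip": 1,"translation": [-0.0218,-0.12,0.05],"rotation": [0,0,0.001]},{"grip": 1,"translation": [-0.0218,-0.1307,0.07],"rotation": [0,0,0.001]},{"grip": 1,"translation": [-0.0218,-0.1307,0.08],"rotation": [0,0,0.001]},{"grip": 1,"translation": [-0.0218,-0.1307,0.086],"rotation": [0,0,0.001]},{"grip": 1,"translation": [-0.0218,-0.1307,0.088],"rotation": [0,0,0.001]}]'

```text
time: 10.7
tcp_pos: [0.5559, -0.1115, 0.0829]
tcp_rot: [-0.0, -0.103, 0.995, -0.001]
ft_force: [-1.1, -0.2, -0.0]
finger_gap: 0.502
```

Emit:
servo_tool --deltas '[{"grip": 1,"translation": [0,0,0],"rotation": [0,0,0]},{"grip": 1,"translation": [0,0,0],"rotation": [0,0,0]},{"grip": 1,"translation": [0,0,0],"rotation": [0,0,0]},{"grip": 1,"translation": [0,0,0],"rotation": [0,0,0]},{"grip": 1,"translation": [0,0,0],"rotation": [0,0,0]},{"grip": 1,"translation": [0,0,0],"rotation": [0,0,0]},{"grip": 1,"translation": [0,0,0],"rotation": [0,0,0]},{"grip": 1,"translation": [0,0,0],"rotation": [0,0,0]}]'

```text
time: 11.5
tcp_pos: [0.5562, -0.1125, 0.0831]
tcp_rot: [0.0, -0.102, 0.995, -0.001]
ft_force: [1.4, -0.3, 0.4]
finger_gap: 0.502
```

Emit:
servo_tool --deltas '[{"grip": 1,"translation": [0,0,0.002],"rotation": [0,0,0]},{"grip": 1,"translation": [0,0,0.004],"rotation": [0,0,0]},{"grip": 1,"translation": [0,0,0.006],"rotation": [0,0,0]},{"grip": 1,"translation": [0,0,0.0075],"rotation": [0,0,0]},{"grip": 1,"translation": [0,0,0.0085],"rotation": [0,0,0]},{"grip": 1,"translation": [0,0,0.0095],"rotation": [0,0,0]},{"grip": 1,"translation": [0,0,0.0105],"rotation": [0,0,0]},{"grip": 1,"translation": [0,0,0.011],"rotation": [0,0,0]}]'

```text
time: 12.3
tcp_pos: [0.5562, -0.1124, 0.072]
tcp_rot: [0.0, -0.102, 0.995, -0.001]
ft_force: [0.9, -0.0, -0.2]
finger_gap: 0.505
```

Emit:
servo_tool --deltas '[{"grip": 1,"translation": [0,0,0.0005],"rotation": [0,0,0]},{"grip": 1,"translation": [0,0,0.001],"rotation": [0,0,0]},{"grip": 1,"translation": [0,0,0.0013],"rotation": [0,0,0]},{"grip": 1,"translation": [0,0,0.0015],"rotation": [0,0,0]},{"grip": 1,"translation": [0,0,0.0015],"rotation": [0,0,0]},{"grip": 1,"translation": [0,0,0.0015],"rotation": [0,0,0]},{"grip": 1,"translation": [0,0,0.0015],"rotation": [0,0,0]},{"grip": 1,"translation": [0,0,0.0015],"rotation": [0,0,0]}]'

```text
time: 13.1
tcp_pos: [0.5562, -0.1124, 0.0707]
tcp_rot: [0.0, -0.102, 0.995, -0.001]
ft_force: [-1.2, -0.9, -0.2]
finger_gap: 0.499
```

Emit:
servo_tool --deltas '[{"grip": -0.05,"translation": [0,0,0],"rotation": [0,0,0]},{"grip": -0.1,"translation": [0,0,0],"rotation": [0,0,0]},{"grip": -0.2,"translation": [0,0,0],"rotation": [0,0,0]},{"grip": -0.4,"translation": [0,0,0],"rotation": [0,0,0]},{"grip": -0.6,"translation": [0,0,0],"rotation": [0,0,0]},{"grip": -0.6,"translation": [0,0,0],"rotation": [0,0,0]},{"grip": -0.6,"translation": [0,0,-0.004],"rotation": [0,0,0]},{"grip": -0.6,"translation": [0,0,-0.01],"rotation": [0,0,0]}]'

```text
time: 13.9
tcp_pos: [0.556, -0.1124, 0.0807]
tcp_rot: [-0.0, -0.102, 0.995, -0.001]
ft_force: [0.5, 0.6, 0.1]
finger_gap: 0.803
```

Emit:
servo_tool --deltas '[{"grip": -0.6,"translation": [0.005,0,-0.03],"rotation": [0,0,0]},{"grip": -0.6,"translation": [0.01,0,-0.06],"rotation": [0,0,0]},{"grip": -0.6,"translation": [0.015,0,-0.09],"rotation": [0,0,0]},{"grip": -0.6,"translation": [0.02,0,-0.12],"rotation": [0,0,0]},{"grip": -0.2,"translation": [0.02,0,-0.15],"rotation": [0,0,0]},{"grip": 0.5,"translation": [0.02,0,-0.17],"rotation": [0,0,0]},{"grip": 1,"translation": [0.02,0,-0.17],"rotation": [0,0,0]},{"grip": 1,"translation": [0.02,0,-0.17],"rotation": [0,0,0]}]'

```text
time: 14.7
tcp_pos: [0.5364, -0.1161, 0.2507]
tcp_rot: [0.0, -0.102, 0.995, -0.001]
ft_force: [-0.1, 0.1, -0.8]
finger_gap: 0.118
```

Run:
```python
from h import *;from bench import r
s=r.get_state();f=r.grab_frame("wrist");cv2.imwrite("pics/w4.png",f);np.save("w4.npy",np.r_[s["tcp_pos"],s["tcp_rot"]])
c=cam(r,"wrist",s);print(s["tcp_pos"].round(4),s["ft_force"].round(1))
x=np.array([.979,.2036]);y=np.array([-.2036,.979])
print("pred cassette top",proj(c,[np.r_[x*(.5209+a)+y*(-.2224+b),.079] for a,b in((-.038,-.022),(.038,-.022),(.038,.012),(.024,.022),(-.038,.022))]).round(1).tolist())
print("pocket",proj(c,[np.r_[x*(.5209+a)+y*(-.2224+b),.07] for a,b in((-.04,-.024),(.04,-.024),(.04,.024),(-.04,.024))]).round(1).tolist())
cv2.imwrite("pics/c4.png",cv2.resize(f[120:330,180:380],None,fx=2.8,fy=2.8,interpolation=cv2.INTER_NEAREST))
```

```text
[ 0.5364 -0.1161  0.2507] [-0.1  0.1 -0.8]
pred cassette top [[255.0, 165.2], [256.4, 250.1], [294.5, 250.2], [306.1, 235.3], [307.5, 165.2]]
pocket [[253.4, 161.3], [254.9, 248.5], [307.3, 248.7], [309.2, 161.4]]
```

View pics/c4.png

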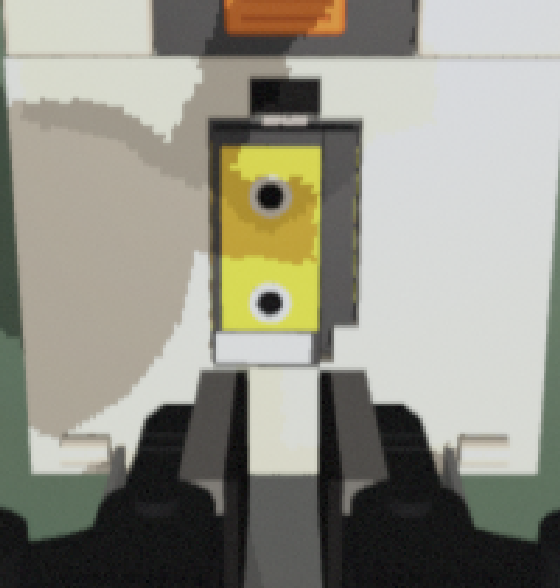

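The cassette lies in the pocket, edges within about 1 px of prediction, and the notch is over the key. I'll confirm its height with a light touch on top.

Emit:
servo_tool --deltas '[{"grip": 1,"translation": [-0.01,0,0.04],"rotation": [0,0,0]},{"grip": 1,"translation": [-0.0195,0,0.08],"rotation": [0,0,0]},{"grip": 1,"translation": [-0.0195,0,0.12],"rotation": [0,0,0]},{"grip": 1,"translation": [-0.0195,0,0.15],"rotation": [0,0,0]},{"grip": 1,"translation": [-0.0195,0,0.163],"rotation": [0,0,0]},{"grip": 1,"translation": [-0.0195,0,0.166],"rotation": [0,0,0]},{"grip": 1,"translation": [-0.0195,0,0.168],"rotation": [0,0,0]},{"grip": 1,"translation": [-0.0195,0,0.169],"rotation": [0,0,0]}]'

```text
time: 15.55
tcp_pos: [0.5565, -0.1128, 0.0829]
tcp_rot: [0.001, -0.102, 0.995, -0.002]
ft_force: [0.1, 0.3, 0.9]
finger_gap: -0.0
```

Emit:
servo_tool --deltas '[{"grip": 1,"translation": [0,0,0.0005],"rotation": [0,0,0]},{"grip": 1,"translation": [0,0,0.001],"rotation": [0,0,0]},{"grip": 1,"translation": [0,0,0.0015],"rotation": [0,0,0]},{"grip": 1,"translation": [0,0,0.002],"rotation": [0,0,0]},{"grip": 1,"translation": [0,0,0.0025],"rotation": [0,0,0]},{"grip": 1,"translation": [0,0,0.003],"rotation": [0,0,0]},{"grip": 1,"translation": [0,0,0.003],"rotation": [0,0,0]},{"grip": 1,"translation": [0,0,0.003],"rotation": [0,0,0]}]'

```text
time: 16.35
tcp_pos: [0.5557, -0.1125, 0.0791]
tcp_rot: [0.0, -0.102, 0.995, -0.001]
ft_force: [-2.5, -0.2, 5.6]
finger_gap: -0.001
```

The top is at 0.079, so the cassette is fully home. Next I lift, cross over the cover and come down behind it.

Emit:
servo_tool --deltas '[{"grip": 1,"translation": [0,0,-0.03],"rotation": [0,0,0]},{"grip": 1,"translation": [0,0,-0.075],"rotation": [0,0,0]},{"grip": 1,"translation": [0,0,-0.12],"rotation": [0,0,0]},{"grip": 1,"translation": [0,0,-0.16],"rotation": [0,0,0]},{"grip": 1,"translation": [-0.01,0,-0.175],"rotation": [0,0,0]},{"grip": 1,"translation": [-0.05,0,-0.175],"rotation": [0,0,0]},{"grip": 1,"translation": [-0.09,0,-0.175],"rotation": [0,0,0]},{"grip": 1,"translation": [-0.13,0,-0.175],"rotation": [0,0,0]}]'

```text
time: 17.15
tcp_pos: [0.6841, -0.0854, 0.2538]
tcp_rot: [0.0, -0.102, 0.995, -0.001]
ft_force: [0.6, -0.1, 0.1]
finger_gap: -0.002
```

Emit:
servo_tool --deltas '[{"grip": 1,"translation": [-0.002,0,0],"rotation": [0,0,0]},{"grip": 1,"translation": [-0.002,0,0.01],"rotation": [0,0,0]},{"grip": 1,"translation": [-0.002,0,0.03],"rotation": [0,0,0]},{"grip": 1,"translation": [-0.002,0,0.05],"rotation": [0,0,0]},{"grip": 1,"translation": [-0.002,0,0.065],"rotation": [0,0,0]},{"grip": 1,"translation": [-0.002,0,0.075],"rotation": [0,0,0]},{"grip": 1,"translation": [-0.002,0,0.078],"rotation": [0,0,0]},{"grip": 1,"translation": [-0.002,0,0.078],"rotation": [0,0,0]}]'

```text
time: 17.95
tcp_pos: [0.6845, -0.0857, 0.1758]
tcp_rot: [0.0, -0.102, 0.995, -0.001]
ft_force: [0.7, 0.1, 0.1]
finger_gap: -0.001
```

Emit:
servo_tool --deltas '[{"grip": 1,"translation": [0.01,0,-0.002],"rotation": [0,0,0]},{"grip": 1,"translation": [0.018,0,-0.003],"rotation": [0,0,0]},{"grip": 1,"translation": [0.023,0,-0.004],"rotation": [0,0,0]},{"grip": 1,"translation": [0.028,0,-0.004],"rotation": [0,0,0]},{"grip": 1,"translation": [0.034,0,-0.004],"rotation": [0,0,0]},{"grip": 1,"translation": [0.042,0,-0.004],"rotation": [0,0,0]},{"grip": 1,"translation": [0.05,0,-0.004],"rotation": [0,0,0]},{"grip": 1,"translation": [0.058,0,-0.004],"rotation": [0,0,0]}]'

```text
time: 18.75
tcp_pos: [0.6274, -0.0973, 0.1796]
tcp_rot: [0.0, -0.102, 0.995, -0.001]
ft_force: [0.9, -0.2, 0.4]
finger_gap: 0.001
```

Emit:
servo_tool --deltas '[{"grip": 1,"translation": [0.0087,0,0],"rotation": [0,0,0]},{"grip": 1,"translation": [0.018,0,0.002],"rotation": [0,0,0]},{"grip": 1,"translation": [0.027,0,0.005],"rotation": [0,0,0]},{"grip": 1,"translation": [0.036,0,0.008],"rotation": [0,0,0]},{"grip": 1,"translation": [0.0425,0,0.0113],"rotation": [0,0,0]},{"grip": 1,"translation": [0.0487,0,0.0145],"rotation": [0,0,0]},{"grip": 1,"translation": [0.055,0,0.0185],"rotation": [0,0,0]},{"grip": 1,"translation": [0.0604,0,0.0226],"rotation": [0,0,0]}]'

```text
time: 19.55
tcp_pos: [0.5685, -0.1097, 0.1567]
tcp_rot: [0.0, -0.102, 0.995, -0.001]
ft_force: [0.4, 0.8, 0.9]
finger_gap: -0.002
```

Emit:
servo_tool --deltas '[{"grip": 1,"translation": [0.0053,0,0.0047],"rotation": [0,0,0]},{"grip": 1,"translation": [0.0104,0,0.0096],"rotation": [0,0,0]},{"grip": 1,"translation": [0.0152,0,0.0149],"rotation": [0,0,0]},{"grip": 1,"translation": [0.0196,0,0.0204],"rotation": [0,0,0]},{"grip": 1,"translation": [0.0237,0,0.0263],"rotation": [0,0,0]},{"grip": 1,"translation": [0.0274,0,0.0324],"rotation": [0,0,0]},{"grip": 1,"translation": [0.0306,0,0.0387],"rotation": [0,0,0]},{"grip": 1,"translation": [0.0335,0,0.0451],"rotation": [0,0,0]}]'

```text
time: 20.35
tcp_pos: [0.5358, -0.1165, 0.1113]
tcp_rot: [-0.0, -0.102, 0.995, -0.001]
ft_force: [-0.0, -0.2, 0.9]
finger_gap: 0.001
```

Emit:
servo_tool --deltas '[{"grip": 1,"translation": [0.004,0,0.003],"rotation": [0,0,0]},{"grip": 1,"translation": [0.008,0,0.006],"rotation": [0,0,0]},{"grip": 1,"translation": [0.012,0,0.009],"rotation": [0,0,0]},{"grip": 1,"translation": [0.016,0,0.012],"rotation": [0,0,0]},{"grip": 1,"translation": [0.02,0,0.0145],"rotation": [0,0,0]},{"grip": 1,"translation": [0.023,0,0.017],"rotation": [0,0,0]},{"grip": 1,"translation": [0.025,0,0.019],"rotation": [0,0,0]},{"grip": 1,"translation": [0.027,0,0.021],"rotation": [0,0,0]}]'

```text
time: 21.15
tcp_pos: [0.5118, -0.1219, 0.0922]
tcp_rot: [0.003, -0.102, 0.995, -0.001]
ft_force: [5.2, 5.5, 10.5]
finger_gap: 0.003
```

Emit:
servo_tool --deltas '[{"grip": 1,"translation": [0,0,0.001],"rotation": [0,0,0]},{"grip": 1,"translation": [0,0,0.002],"rotation": [0,0,0]},{"grip": 1,"translation": [0,0,0.003],"rotation": [0,0,0]},{"grip": 1,"translation": [0,0,0.004],"rotation": [0,0,0]},{"grip": 1,"translation": [0,0,0.0045],"rotation": [0,0,0]},{"grip": 1,"translation": [0,0,0.005],"rotation": [0,0,0]},{"grip": 1,"translation": [0,0,0.0055],"rotation": [0,0,0]},{"grip": 1,"translation": [0,0,0.006],"rotation": [0,0,0]}]'

```text
time: 21.95
tcp_pos: [0.5095, -0.122, 0.0848]
tcp_rot: [-0.0, -0.102, 0.995, -0.001]
ft_force: [-0.9, -0.5, 0.8]
finger_gap: 0.001
```

Emit:
servo_tool --deltas '[{"grip": 1,"translation": [0,0,0.0005],"rotation": [0,0,0]},{"grip": 1,"translation": [0,0,0.001],"rotation": [0,0,0]},{"grip": 1,"translation": [0,0,0.0015],"rotation": [0,0,0]},{"grip": 1,"translation": [0,0,0.002],"rotation": [0,0,0]},{"grip": 1,"translation": [0,0,0.002],"rotation": [0,0,0]},{"grip": 1,"translation": [0,0,0.002],"rotation": [0,0,0]},{"grip": 1,"translation": [0,0,0.002],"rotation": [0,0,0]},{"grip": 1,"translation": [0,0,0.002],"rotation": [0,0,0]}]'

```text
time: 22.75
tcp_pos: [0.5096, -0.1221, 0.0844]
tcp_rot: [0.0, -0.102, 0.995, -0.001]
ft_force: [-5.8, 1.7, 14.9]
finger_gap: -0.002
```

The cover is down against a hard stop at z = 0.0844, with about 15 N of press. I'll lift away and check.

Emit:
servo_tool --deltas '[{"grip": 1,"translation": [0,0,-0.002],"rotation": [0,0,0]},{"grip": 1,"translation": [0,0,-0.004],"rotation": [0,0,0]},{"grip": 1,"translation": [0,0,-0.007],"rotation": [0,0,0]},{"grip": 1,"translation": [0,0,-0.015],"rotation": [0,0,0]},{"grip": 1,"translation": [0,0,-0.035],"rotation": [0,0,0]},{"grip": 1,"translation": [0,0,-0.07],"rotation": [0,0,0]},{"grip": 1,"translation": [0,0,-0.11],"rotation": [0,0,0]},{"grip": 1,"translation": [0,0,-0.14],"rotation": [0,0,0]}]'

```text
time: 23.55
tcp_pos: [0.5101, -0.1219, 0.2257]
tcp_rot: [0.001, -0.102, 0.995, -0.002]
ft_force: [0.1, -0.4, 0.7]
finger_gap: -0.002
```

Run:
```python
from bench import r
import cv2
a=r.grab_frame("scene")[130:260,200:420];b=r.grab_frame("wrist")
cv2.imwrite("pics/f.png",cv2.hconcat([cv2.resize(a,(440,260)),cv2.resize(b,(347,260))]))
s=r.get_state();print(s["time"],s["ft_force"].round(1),s["tcp_pos"].round(4))
```

```text
23.65 [-0.3 -0.3 -1. ] [ 0.5119 -0.1225  0.2279]
```

View pics/f.png

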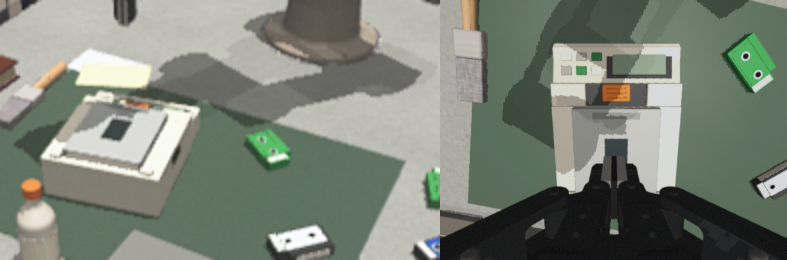

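The cover stays shut flat, the latch is up, the gripper is clear and the other items haven't moved. Handing in.

```bash
python3 -c "
from bench import r
print(r.finish_job())"
```

```text
the job is handed in; nothing more can be done
None
```

The yellow cassette is loaded, the cover is snapped shut and the job is handed in, after about 24 s of robot time. The hand-in gave no verdict.

- **Latch:** I pressed it with a peak reading of about 9 N vertical and 7 N sideways. The scene camera showed the cover fully open.
- **Cassette:** I placed the cassette and let go of it with the cover open. The wrist image showed its edges within about 1 px of prediction and the cut-out over the key. A 5–6 N touch found its top at 79.1 mm, against 79 mm for fully home.
- **Cover:** I swung it down from behind. A rise to about 10 N fell away as it went down. A check press of about 15 N met a hard stop at 84.4 mm, against 84.5 mm for shut.
- **Last pictures:** After I backed off, they showed the cover flat, the latch up and the gripper clear. The items in view looked undisturbed. I did not measure whether any of them had shifted, and the cover and latch angles were judged by eye.
- **Disagreements:** The pocket appeared about 1 mm further back than first estimated, and the cassette sat about 0.5 mm off-centre in the grip. I corrected for both before placing it. The first height estimate of the latch differed by about 2 mm between the two cameras, which had no effect.

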